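Transfer the cleaned pistons to the assembly board in cylinder order

ROBOT

A 6-joint arm with a two-finger parallel gripper is mounted at the origin on the work surface. World frame = base frame: x ahead of the robot, y to its left, z up, the work surface at z = 0. Lengths are in m, angles in degrees, forces in N, time in s.
With the tool pointing down it reaches from about 0.4 to 0.825 m from the base axis. Payload 7 kg.
Tool frame: the origin (TCP) lies between the finger pads; the fingertips stand 22 mm ahead of it and the grasp point (between the pads) lies 3 mm ahead of it; z points along the fingers, y is the line along which they close (so a half turn about z gives the same grasp; the last joint's range is limited). The gripper opens to 88 mm and grips with 3 to 60 N. Pads are 19 mm wide; open, the fingers measure 130 mm over their backs; the gripper's body (78 mm by 193 mm) begins 47 mm behind the grasp point.
Start: joints at [-53.68, 20.546, 0.682, 0, -70.136, -16.507], TCP at [0.229, -0.635, 0.249] pointing down, gripper open.
Joint ranges: [-176.03, 176.03], [-82.01, 121.73], [-58.28, 71.71], [-173.87, 95.51], [-174.79, -0.11], [-173.66, 173.66]. Speed limits (degrees/s): [136.94, 136.94, 172.46, 180, 180, 180].

INTERFACE

Orientations are given as [roll, pitch, yaw] about the fixed x, y, z axes, in that order (R = Rz(yaw) Ry(pitch) Rx(roll)).
In Python, from plant import ctrl gives the robot as it stands.
- The arm moves only by the tool apply_moves, never from a script. Its argument "targets" is a list of rows, each an object with "travel": the shift along the tool's x, y, z in mm, a list of three; "roll": the turn about the tool's z in degrees; "jaw": the finger opening in mm, from 0 to 87.6. In form: [{"travel": [tx, ty, tz], "roll": roll, "jaw": jaw}, ...]. A call has 1 to 10 rows; each row shifts and turns the commanded pose from where the row before left it, along the tool's axes as they then stand; what a row does not reach is not made up. A row lasts 1/10 s, in which the tool goes at most 50 mm and 8.59 degrees, less where a joint would pass 70% of its speed; a pose out of reach is approached as far as the arm can. A call with a gripper value outside its range is refused whole. The fingers move at their own pace and stop on an object; the grip force is fixed at half the most. Time passes only in rows, so rows that do not move let the fingers close. It gives the time, the measured TCP pose, the force, the opening and the grip force at its end, in the units of the state.
- ctrl.get_obs(): the state, without advancing time (a new reading comes with each control period).
- ctrl.snapshot(name): name is "scene" or "side" or "wrist"; returns the picture (420x560x3 uint8, red, green, blue); there is no depth.
- ctrl.calibration(name): a dict with "K" (3x3 intrinsics, pixels), "extrinsics" (4x4, takes a point from camera to world coordinates); the wrist camera has in their place "hand_eye" (4x4, takes a point from camera to tool coordinates, whose origin is the TCP and whose axes are the flange's). Camera axes: x right, y down, z forward; pixel columns grow to the right and rows downward; lengths in m; the calibration is good to about 2 mm. A picture is of the moment at which its call begins: read the wrist's pose just before it. calibration takes no time and is no camera call.
- ctrl.close_job(): hands the job in; it is judged then, once.
The state is a dict: "clock": time; "joint_pos": joint angles; "qvel": joint speeds; "tau": joint torques, N m; "tool_pos": TCP position; "orientation": TCP orientation; "force": force on the tool from outside, world axes, zero at the start; "moment": the same for the moment, N m; "opening": finger opening in m; "gripper_force": force on a finger pad.
Only numpy, scipy, OpenCV 4.12 (cv2) and the standard library are available. Lean on these libraries where they do the work, as an engineer would, in place of code of your own. Each camera call takes 0.05 s, during which the arm holds its last target. There are 200 camera calls.

TASK

The four pistons on the steel wash rack look alike but each belongs to its own cylinder, counted from the rack's handle. Move them one at a time, beginning with the one next to the wash rack's handle and working along the row, onto the dowels of the wooden board so that they stand in the same order counted from the board's handle: the first on the dowel next to it, the last on the dowel furthest from it. Leave every piston upright, crown up, right down over its dowel, and let go.

Things in the scene. Friction and masses are not known exactly. Their poses are not given: they have to be found in the camera images.
- piston_a_center (a point): one of four alike aluminium pistons, 48 mm across, 42 mm tall, about 110 g, standing crown up (z up) over a post of the steel wash rack: flat crown with grey valve reliefs, dark rings, hollow below (40 mm wide, 34 mm deep inside). The point is its centre, on its axis, 21 mm above its lower rim. The letter says nothing about its place in the row.
- piston_b_center (a point): one of four alike aluminium pistons, 48 mm across, 42 mm tall, about 110 g, standing crown up (z up) over a post of the steel wash rack: flat crown with grey valve reliefs, dark rings, hollow below (40 mm wide, 34 mm deep inside). The point is its centre, on its axis, 21 mm above its lower rim. The letter says nothing about its place in the row.
- piston_c_center (a point): one of four alike aluminium pistons, 48 mm across, 42 mm tall, about 110 g, standing crown up (z up) over a post of the steel wash rack: flat crown with grey valve reliefs, dark rings, hollow below (40 mm wide, 34 mm deep inside). The point is its centre, on its axis, 21 mm above its lower rim. The letter says nothing about its place in the row.
- piston_d_center (a point): one of four alike aluminium pistons, 48 mm across, 42 mm tall, about 110 g, standing crown up (z up) over a post of the steel wash rack: flat crown with grey valve reliefs, dark rings, hollow below (40 mm wide, 34 mm deep inside). The point is its centre, on its axis, 21 mm above its lower rim. The letter says nothing about its place in the row.
- post_a: one of four alike upright dark wooden dowels in a row on the pale wooden board, 14 mm thick, 20 mm tall, tip tapered; a piston goes over it until its lower rim stands on the board. Origin: foot of the dowel, on the board's top face, 18 mm above the bench. The letter says nothing about its place in the row.
- post_b: one of four alike upright dark wooden dowels in a row on the pale wooden board, 14 mm thick, 20 mm tall, tip tapered; a piston goes over it until its lower rim stands on the board. Origin: foot of the dowel, on the board's top face, 18 mm above the bench. The letter says nothing about its place in the row.
- post_c: one of four alike upright dark wooden dowels in a row on the pale wooden board, 14 mm thick, 20 mm tall, tip tapered; a piston goes over it until its lower rim stands on the board. Origin: foot of the dowel, on the board's top face, 18 mm above the bench. The letter says nothing about its place in the row.
- post_d: one of four alike upright dark wooden dowels in a row on the pale wooden board, 14 mm thick, 20 mm tall, tip tapered; a piston goes over it until its lower rim stands on the board. Origin: foot of the dowel, on the board's top face, 18 mm above the bench. The letter says nothing about its place in the row.
- wash_handle: bow handle of the steel wash rack: upright bent bar, sleeved in black, across one end (either end; the other has a flat strip), 74 mm wide, 48 mm tall. Origin: middle of its foot, on the deck, 12 mm above the bench. x across the rack, y along the row. Rack 80 by 374 mm; its steel posts (14 mm thick, 20 mm tall) are 60, 134, 208, 282 mm from here on its centre line.
- board_handle: bow handle of the pale wooden board: upright bent bar, sleeved in black, across one end (either end; the other has a flat strip), 74 mm wide, 48 mm tall. Origin: middle of its foot, on the board's top face, 18 mm above the bench. x across the board, y along the row. Board 80 by 374 mm; its dowels are 60, 134, 208, 282 mm from here on its centre line.
Mind the look-alikes: they are no part of the job. What is shaped like the part that bears piston_c_center but blue or purple is not meant.

How it is judged:
By the outcome, as a careful person would: the job done as asked, in the order asked, and still so for the second after the job is handed in, with the robot touching nothing.
It also fails if it takes over 90 s, if anything falls off the work surface, if the arm or the gripper's body presses on something with over 40 N, if the wrist force passes 120 N, or if a joint passes its speed limit or range.

## Working session

There is one attempt and no reset: what is moved stays moved. The work goes in short steps, Python scripts to look and compute and a tool call to move; the robot and the scene stay as the last step left them, time stands still between calls to the robot, and variables do not carry over. Pictures are saved under pics/ and viewed, at most 14 in all, crops included, and the job is handed in when it is done.

Besides the shell and the picture viewer there is one more tool, called after "Request:" in YAML: its name, and indented under it one key for each argument. apply_moves: Moves the arm, as the interface text tells. Its arguments: {"type":"object","properties":{"targets":{"type":"array","items":{"type":"object","properties":{"travel":{"type":"array","items":{"type":"number"}},"roll":{"type":"number"},"jaw":{"type":"number"}}}}},"required":["targets"]}

```bash
mkdir -p pics; ls; python3 - <<'E'
from plant import ctrl
import cv2,json
o=ctrl.get_obs();print(o)
for n in("scene","side"):
    im=ctrl.snapshot(n);cv2.imwrite(f"pics/{n}0.png",im[:,:,::-1]);c=ctrl.calibration(n);print(n,c)
print(ctrl.calibration("wrist"))
E
```

```text
pics
{'clock': 0.0, 'joint_pos': array([-5.36785950e+01,  2.05913727e+01,  6.33552153e-01, -2.04530455e-02,
       -7.01352072e+01, -1.65056385e+01]), 'qvel': array([-0.02283418, -0.04786296, -0.07062053,  0.07297727,  0.09598028,
        0.02576939]), 'tau': array([-1.57304956e-03, -5.82706189e+01,  2.93056744e+01,  6.99699908e+00,
        6.69073634e-03, -1.86061334e-04]), 'tool_pos': array([ 0.22863489, -0.63461788,  0.24762063]), 'orientation': array([ 1.79905343e+02, -7.99790650e-03, -1.60191192e+02]), 'force': array([-0.07150953, -0.57954221,  0.08827003]), 'moment': array([-0.00961017, -0.01977318,  0.04178389]), 'gripper_force': 0.0, 'opening': 0.08775714649509507}
scene {'K': array([[421.80650731,   0.        , 280.72562746],
       [  0.        , 421.80650731, 205.83258145],
       [  0.        ,   0.        ,   1.        ]]), 'extrinsics': array([[ 0.49713678,  0.59304355, -0.63336748,  1.00809202],
       [ 0.86741061, -0.32176204,  0.37956293, -0.28193526],
       [ 0.02130373, -0.73808437, -0.67437201,  0.60602348],
       [ 0.        ,  0.        ,  0.        ,  1.    
[... 249 characters left out ...]

       [-0.66043561, -0.42120546,  0.62161947, -0.60572244],
       [-0.01842204, -0.81851343, -0.57419195,  0.59624261],
       [ 0.        ,  0.        ,  0.        ,  1.        ]])}
{'K': array([[377.95208956,   0.        , 280.55551604],
       [  0.        , 377.95208956, 208.36866419],
       [  0.        ,   0.        ,   1.        ]]), 'hand_eye': array([[ 5.57927381e-04, -9.69898706e-01, -2.43508089e-01,
         6.56959998e-02],
       [ 9.99999765e-01,  6.38343030e-04, -2.51329754e-04,
        -1.18098249e-03],
       [ 3.99206095e-04, -2.43507892e-01,  9.69898834e-01,
        -1.36682585e-01],
       [ 0.00000000e+00,  0.00000000e+00,  0.00000000e+00,
         1.00000000e+00]])}
```

View pics/scene0.png

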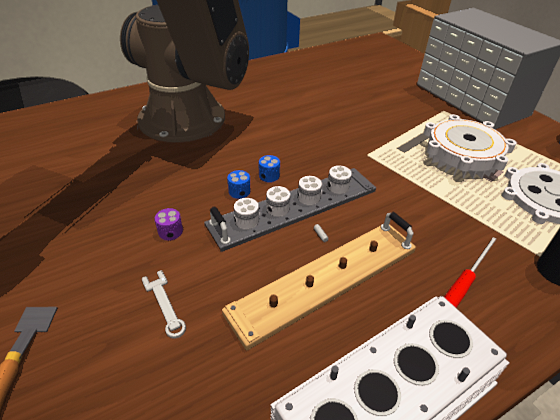

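View pics/side0.png

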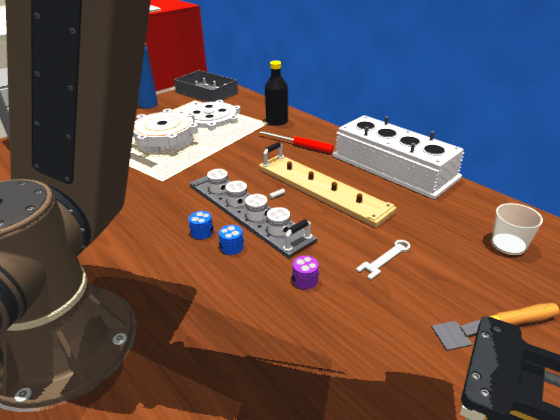

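The scene view shows the rack with its handle at left (218,220) and pistons at (246,206) to (340,173). The board's handle is at right (400,225), with dowels at (374,245) to (274,299). In the side view the rack handle is at (297,230) and the board handle at (272,152). I'll enlarge both.

```bash
python3 - <<'E'
import cv2
a=cv2.imread("pics/scene0.png")[150:350,200:430];cv2.imwrite("pics/sc.png",cv2.resize(a,None,fx=3,fy=3,interpolation=2)[:600])
b=cv2.imread("pics/side0.png")[135:255,185:400];cv2.imwrite("pics/si.png",cv2.resize(b,None,fx=3.5,fy=3.5,interpolation=2))
E
```

```text
(no output)
```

View pics/sc.png

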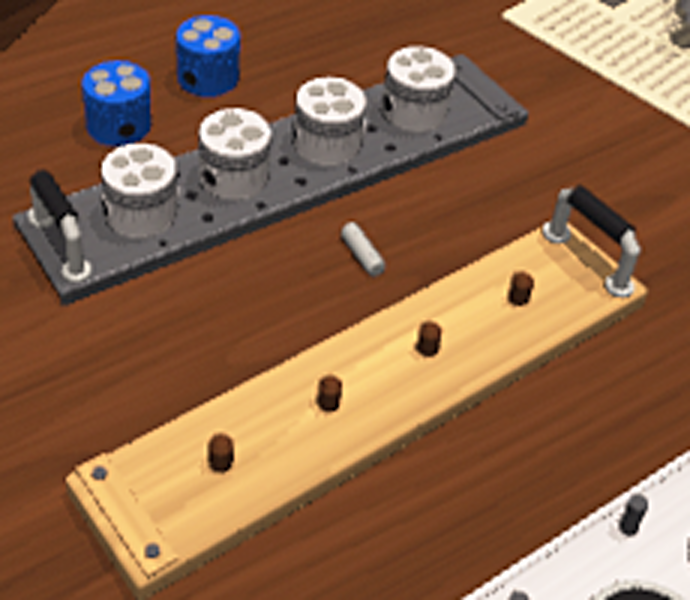

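View pics/si.png

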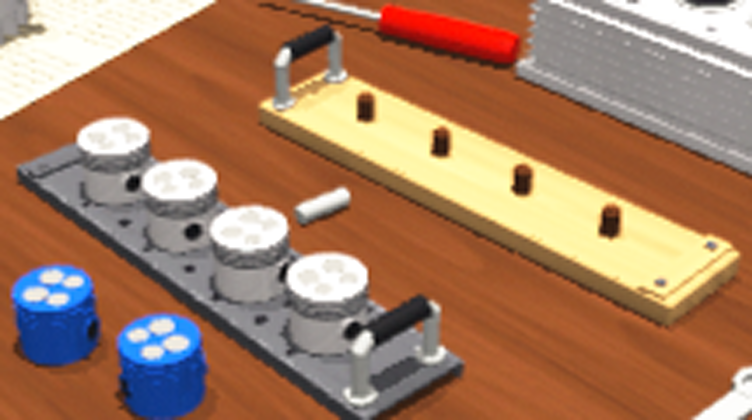

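In the enlarged crops, the scene crown centres run from the handle as (140,172), (235,135), (330,104) and (420,72). The dowel tips from the handle are (522,278), (429,328), (330,382) and (221,440). The side crop shows the same points, so I'll triangulate.

```bash
cat > h.py <<'E'
import numpy as np
from plant import ctrl
from scipy.spatial.transform import Rotation as R
def ray(c,T,px):
    d=T[:3,:3]@np.linalg.inv(c["K"])@[px[0],px[1],1]; return T[:3,3],d/np.linalg.norm(d)
def tri(rays):
    A=sum(np.eye(3)-np.outer(d,d) for o,d in rays);b=sum((np.eye(3)-np.outer(d,d))@o for o,d in rays)
    p=np.linalg.solve(A,b);return p,[np.linalg.norm(np.cross(p-o,d)) for o,d in rays]
def onz(r,z): o,d=r; return o+d*(z-o[2])/d[2]
def tool(o): 
    T=np.eye(4);T[:3,:3]=R.from_euler("xyz",o["orientation"],degrees=True).as_matrix();T[:3,3]=o["tool_pos"];return T
E
python3 - <<'E'
from h import *
np.set_printoptions(precision=4,suppress=True)
a=ctrl.calibration("scene");b=ctrl.calibration("side")
S=[(140,172),(235,135),(330,104),(420,72),(522,278),(429,328),(330,382),(221,440)]
D=[(327,281),(248,235),(179,184),(113,142),(366,97),(441,132),(523,170),(611,210)]
P=[]
for i,(s,d) in enumerate(zip(S,D)):
    r1=ray(a,a["extrinsics"],(200+s[0]/3-.33,150+s[1]/3-.33));r2=ray(b,b["extrinsics"],(185+d[0]/3.5-.33,135+d[1]/3.5-.33))
    p,e=tri([r1,r2]);z=.054 if i<4 else .038
    P.append((onz(r1,z)+onz(r2,z))/2)
    print(p,e[0],onz(r1,z)[:2],onz(r2,z)[:2])
for L in(P[:4],P[4:]):
    L=np.array(L)[:,:2];dd=np.diff(L,axis=0);print(np.linalg.norm(dd,axis=1),np.degrees(np.arctan2(*(L[3]-L[0])[::-1])),np.linalg.norm(L,axis=1),L.mean(0))
o=ctrl.get_obs();print(o["orientation"],tool(o))
E
```

```text
[ 0.4566 -0.0293  0.0497] 4.848093454503396e-05 [ 0.4609 -0.0313] [ 0.4528 -0.0337]
[0.4535 0.043  0.0488] 0.00036316886135564813 [0.4583 0.0404] [0.4488 0.0364]
[0.4563 0.1178 0.0498] 0.000781866067085545 [0.4611 0.1138] [0.4529 0.1135]
[0.4562 0.1942 0.049 ] 0.0003624764512151908 [0.4615 0.1895] [0.452  0.1876]
[0.6413 0.1394 0.0364] 0.00019356478082856803 [0.6422 0.1384] [0.6392 0.1369]
[0.6461 0.0657 0.0362] 6.494632093972327e-05 [0.6472 0.0647] [0.6439 0.0635]
[ 0.6516 -0.0075  0.0359] 0.0005923037374467095 [ 0.6525 -0.0078] [ 0.6488 -0.0105]
[ 0.6565 -0.0807  0.0364] 0.0006781395753726649 [ 0.6571 -0.0806] [ 0.6543 -0.083 ]
[0.071  0.0753 0.0749] 90.0339813048064 [0.458  0.4552 0.4709 0.4941] [0.456 0.077]
[0.0738 0.0734 0.0728] -86.09531028165199 [0.6554 0.6487 0.6507 0.6608] [0.6482 0.0277]
[ 179.9134   -0.0073 -160.1919] [[-0.9408 -0.3389 -0.0006  0.2286]
 [-0.3389  0.9408  0.0014 -0.6347]
 [ 0.0001  0.0015 -1.      0.2477]
 [ 0.      0.      0.      1.    ]]
```

Spacings (71–75 mm) and reach agree with the text; heights read a few mm low, within the accuracy of the readings. I'll turn to yaw −90° (the fingers then close across the rack) and look with the wrist camera from above.

Request:
apply_moves:
  targets:
    - {"travel":[0,0,-5],"roll":-8.5,"jaw":72}
    - {"travel":[0,0,-5],"roll":-8.5,"jaw":72}
    - {"travel":[0,0,-5],"roll":-8.5,"jaw":72}
    - {"travel":[0,0,-5],"roll":-8.5,"jaw":72}
    - {"travel":[0,0,-5],"roll":-8.5,"jaw":72}
    - {"travel":[0,0,-5],"roll":-8.5,"jaw":72}
    - {"travel":[0,0,-5],"roll":-8.5,"jaw":72}
    - {"travel":[0,0,-5],"roll":-8.5,"jaw":72}
    - {"travel":[0,0,0],"roll":-2.2,"jaw":72}
    - {"travel":[-20,-10,0],"roll":0,"jaw":72}

```text
clock: 1.1
tool_pos: [0.238, -0.6159, 0.2874]
orientation: [179.9, 0.1, -90.0]
force: [0.9, 1.3, 0.2]
opening: 0.0722
gripper_force: 0.0
```

Request:
apply_moves:
  targets:
    - {"travel":[-40,-20,0],"roll":0,"jaw":72}
    - {"travel":[-40,-20,0],"roll":0,"jaw":72}
    - {"travel":[-40,-20,0],"roll":0,"jaw":72}
    - {"travel":[-40,-20,0],"roll":0,"jaw":72}
    - {"travel":[-40,-20,0],"roll":0,"jaw":72}
    - {"travel":[-40,-20,0],"roll":0,"jaw":72}
    - {"travel":[-40,-20,0],"roll":0,"jaw":72}
    - {"travel":[-40,-20,0],"roll":0,"jaw":72}
    - {"travel":[-40,-20,0],"roll":0,"jaw":72}
    - {"travel":[-40,-20,0],"roll":0,"jaw":72}

```text
clock: 2.1
tool_pos: [0.4389, -0.2132, 0.2885]
orientation: [-180.0, 0.0, -90.0]
force: [1.5, -0.2, -0.1]
opening: 0.0723
gripper_force: 0.0
```

Request:
apply_moves:
  targets:
    - {"travel":[-40,-20,0],"roll":0,"jaw":72}
    - {"travel":[-40,-20,0],"roll":0,"jaw":72}
    - {"travel":[-40,-20,0],"roll":0,"jaw":72}
    - {"travel":[-40,-20,0],"roll":0,"jaw":72}
    - {"travel":[-20,-10,0],"roll":0,"jaw":72}
    - {"travel":[0,0,0],"roll":0,"jaw":72}
    - {"travel":[0,0,0],"roll":0,"jaw":72}

```text
clock: 2.8
tool_pos: [0.5284, -0.0345, 0.288]
orientation: [179.9, -0.0, -89.9]
force: [0.1, -0.2, -1.2]
opening: 0.0719
gripper_force: 0.0
```

```bash
python3 - <<'E'
from h import *
import cv2
o=ctrl.get_obs();im=ctrl.snapshot("wrist");np.save("w1.npy",tool(o));print(o["tool_pos"],o["orientation"],o["clock"])
cv2.imwrite("pics/w1.png",cv2.resize(im[:,:,::-1],(800,600),interpolation=2))
E
```

```text
[ 0.52840613 -0.03454026  0.28803705] [ 1.79931130e+02 -1.34637784e-02 -8.99170134e+01] 2.8
```

View pics/w1.png

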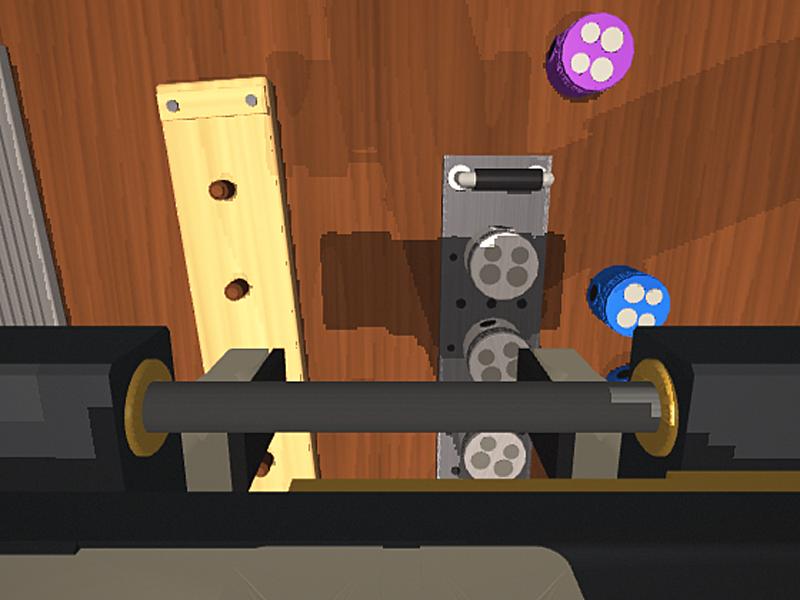

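The wrist view shows the rack handle at (510,180), piston 1's crown at (503,265), piston 2 at (492,358) and dowels at (222,190) and (236,290). A blue piston at (635,300) lies near the rack. I'll take a second view 0.14 m further along +y.

Request:
apply_moves:
  targets:
    - {"travel":[-35,0,0],"roll":0,"jaw":72}
    - {"travel":[-40,0,0],"roll":0,"jaw":72}
    - {"travel":[-40,0,0],"roll":0,"jaw":72}
    - {"travel":[-35,0,0],"roll":0,"jaw":72}
    - {"travel":[0,0,0],"roll":0,"jaw":72}
    - {"travel":[0,0,0],"roll":0,"jaw":72}

```text
clock: 3.45
tool_pos: [0.5283, 0.1147, 0.2885]
orientation: [180.0, -0.0, -90.0]
force: [-0.1, 0.5, 0.2]
opening: 0.0717
gripper_force: 0.0
```

```bash
python3 - <<'E'
from h import *
import cv2
o=ctrl.get_obs();im=ctrl.snapshot("wrist");np.save("w2.npy",tool(o));print(o["tool_pos"],o["orientation"],o["clock"])
cv2.imwrite("pics/w2.png",cv2.resize(im[:,:,::-1],(800,600),interpolation=2))
E
```

```text
[0.52830246 0.11465326 0.28853485] [ 1.79986380e+02 -9.00709474e-03 -8.99683097e+01] 3.45
```

View pics/w2.png

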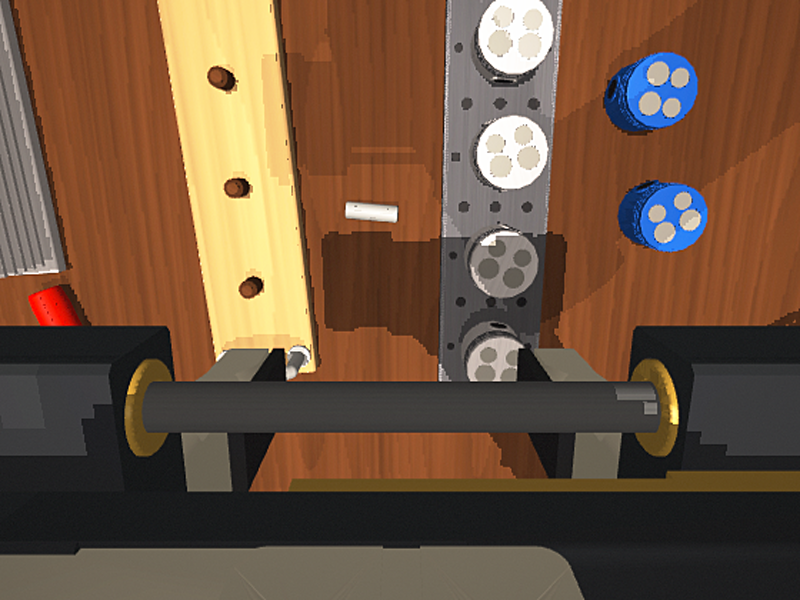

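The second wrist view shows crowns 1–4 at (515,34), (511,152), (503,263) and (496,358). The dowels from the handle are near (248,287), (235,187) and (219,77); the blue pistons are at (665,90) and (672,216).

```bash
python3 - <<'E'
from h import *
np.set_printoptions(precision=4,suppress=True)
c=ctrl.calibration("wrist");T=[np.load(f"w{i}.npy")@c["hand_eye"] for i in(1,2)]
f=lambda i,p:ray(c,T[i],(p[0]*.7-.15,p[1]*.7-.15))
for n,p,q in[("p1",(503,265),(515,34)),("p2",(492,358),(511,152)),("d3",(231,289),(213,75)),("blue",(640,297),(665,90))]:
    r1,r2=f(0,p),f(1,q);t,e=tri([r1,r2]);z=.038 if n=="d3" else .054;print(n,t,e[0],onz(r1,z)[:2],onz(r2,z)[:2])
for n,i,p,z in[("p3",1,(503,263),.054),("p4",1,(496,358),.054),("d1",1,(246,288),.038),("d2",1,(231,186),.038),("d4",0,(217,188),.038),("blue2",1,(672,216),.042),("pin",1,(371,212),.006),("head",1,(65,270),.05)]:
    print(n,onz(f(i,p),z)[:2])
E
```

```text
p1 [ 0.4558 -0.0312  0.051 ] 0.0002694691727076323 [ 0.4567 -0.0317] [ 0.4562 -0.0305]
p2 [0.4564 0.0411 0.0442] 0.003217970578293503 [0.4614 0.0371] [0.455  0.0414]
d3 [ 0.6551 -0.0092  0.0326] 0.0006168890670865191 [ 0.6527 -0.0105] [ 0.654  -0.0084]
blue [ 0.3438 -0.0012  0.0232] 0.0005367310251531518 [ 0.3585 -0.0089] [0.3574 0.0026]
p3 [0.4568 0.1162]
p4 [0.4586 0.1865]
d1 [0.642 0.138]
d2 [0.6475 0.0644]
d4 [ 0.6571 -0.0833]
blue2 [0.3368 0.0847]
pin [0.5511 0.0853]
head [0.7655 0.1222]
```

Views agree within about 2 mm: pistons lie at x≈0.457, y≈−0.032, 0.042, 0.116 and 0.189. Dowels from the handle are (0.641,0.1375), (0.647,0.064), (0.653,−0.009) and (0.657,−0.082). Going over piston 1.

Request:
apply_moves:
  targets:
    - {"travel":[29,14,30],"roll":0,"jaw":72}
    - {"travel":[29,14,30],"roll":0,"jaw":72}
    - {"travel":[29,14,30],"roll":0,"jaw":72}
    - {"travel":[29,14,30],"roll":0,"jaw":72}
    - {"travel":[30,15,30],"roll":0,"jaw":72}
    - {"travel":[0,0,0],"roll":0,"jaw":72}
    - {"travel":[0,0,0],"roll":0,"jaw":72}

```text
clock: 4.2
tool_pos: [0.457, -0.0329, 0.1385]
orientation: [180.0, -0.0, -90.2]
force: [0.9, 0.5, 0.5]
opening: 0.0717
gripper_force: 0.0
```

Request:
apply_moves:
  targets:
    - {"travel":[0,0,30],"roll":0,"jaw":72}
    - {"travel":[0,0,30],"roll":0,"jaw":72}
    - {"travel":[0,0,25],"roll":0,"jaw":72}
    - {"travel":[0,0,14],"roll":0,"jaw":72}
    - {"travel":[0,0,0],"roll":0,"jaw":72}
    - {"travel":[0,0,0],"roll":0,"jaw":40}
    - {"travel":[0,0,0],"roll":0,"jaw":40}
    - {"travel":[0,0,0],"roll":0,"jaw":40}
    - {"travel":[0,0,0],"roll":0,"jaw":40}
    - {"travel":[0,0,0],"roll":0,"jaw":40}

```text
clock: 5.2
tool_pos: [0.4582, -0.0308, 0.0404]
orientation: [-179.9, 0.0, -90.0]
force: [-1.7, 1.0, 7.6]
opening: 0.047
gripper_force: 30.0
```

Gripped (47 mm, 30 N). Lifting.

Request:
apply_moves:
  targets:
    - {"travel":[0,0,-10],"roll":0,"jaw":40}
    - {"travel":[0,0,-22],"roll":0,"jaw":40}
    - {"travel":[0,0,-22],"roll":0,"jaw":40}
    - {"travel":[0,0,-22],"roll":0,"jaw":40}
    - {"travel":[0,0,0],"roll":0,"jaw":40}
    - {"travel":[0,0,0],"roll":0,"jaw":40}

```text
clock: 5.8
tool_pos: [0.4577, -0.0309, 0.1163]
orientation: [-179.9, 0.0, -90.0]
force: [-0.9, -0.3, -0.4]
opening: 0.0473
gripper_force: 30.0
```

```bash
python3 - <<'E'
from h import *
import cv2
im=ctrl.snapshot("side")[100:280,170:400];im2=ctrl.snapshot("scene")[90:270,170:400]
cv2.imwrite("pics/l1.png",cv2.resize(np.hstack([im,im2])[:,:,::-1],(800,313),interpolation=2))
E
```

```text
(no output)
```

View pics/l1.png

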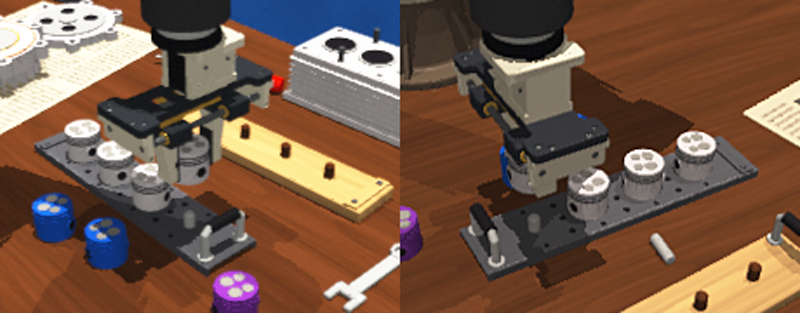

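Piston 1 hangs upright in the fingers, clear of its post. Carrying it to dowel 1.

Request:
apply_moves:
  targets:
    - {"travel":[-14,-15,0],"roll":0,"jaw":40}
    - {"travel":[-28,-30,0],"roll":0,"jaw":40}
    - {"travel":[-28,-31,0],"roll":0,"jaw":40}
    - {"travel":[-28,-31,0],"roll":0,"jaw":40}
    - {"travel":[-28,-31,0],"roll":0,"jaw":40}
    - {"travel":[-28,-30,0],"roll":0,"jaw":40}
    - {"travel":[-14,-15,0],"roll":0,"jaw":40}
    - {"travel":[0,0,0],"roll":0,"jaw":40}
    - {"travel":[0,0,0],"roll":0,"jaw":40}

```text
clock: 6.8
tool_pos: [0.6401, 0.1373, 0.1136]
orientation: [179.8, -0.1, -90.0]
force: [0.4, -0.5, -1.3]
opening: 0.0475
gripper_force: 30.0
```

Request:
apply_moves:
  targets:
    - {"travel":[0,0,20],"roll":0,"jaw":40}
    - {"travel":[0,0,25],"roll":0,"jaw":40}
    - {"travel":[0,0,12],"roll":0,"jaw":40}
    - {"travel":[0,0,6],"roll":0,"jaw":40}
    - {"travel":[0,0,2],"roll":0,"jaw":40}
    - {"travel":[0,0,1],"roll":0,"jaw":40}
    - {"travel":[0,0,0],"roll":0,"jaw":40}
    - {"travel":[0,0,0],"roll":0,"jaw":40}

```text
clock: 7.6
tool_pos: [0.641, 0.1373, 0.0504]
orientation: [-179.9, 0.0, -90.0]
force: [0.2, 0.5, -0.1]
opening: 0.0472
gripper_force: 30.0
```

Request:
apply_moves:
  targets:
    - {"travel":[0,0,2],"roll":0,"jaw":40}
    - {"travel":[0,0,1],"roll":0,"jaw":40}
    - {"travel":[0,0,0.5],"roll":0,"jaw":40}
    - {"travel":[0,0,0],"roll":0,"jaw":40}
    - {"travel":[0,0,0],"roll":0,"jaw":40}

```text
clock: 8.1
tool_pos: [0.6407, 0.1371, 0.0465]
orientation: [-180.0, 0.0, -90.0]
force: [-1.7, 0.1, 4.6]
opening: 0.047
gripper_force: 30.0
```

Light contact with the board (4.6 N). Releasing and rising.

Request:
apply_moves:
  targets:
    - {"travel":[0,0,0],"roll":0,"jaw":72}
    - {"travel":[0,0,0],"roll":0,"jaw":72}
    - {"travel":[0,0,0],"roll":0,"jaw":72}
    - {"travel":[0,0,0],"roll":0,"jaw":72}
    - {"travel":[0,0,-15],"roll":0,"jaw":72}
    - {"travel":[0,0,-28],"roll":0,"jaw":72}
    - {"travel":[0,0,-26],"roll":0,"jaw":72}
    - {"travel":[0,0,0],"roll":0,"jaw":72}
    - {"travel":[0,0,0],"roll":0,"jaw":72}

```text
clock: 9.0
tool_pos: [0.6411, 0.1374, 0.1169]
orientation: [-179.9, 0.1, -90.0]
force: [-0.7, -0.0, -0.1]
opening: 0.0721
gripper_force: 0.0
```

```bash
python3 - <<'E'
from h import *
import cv2
im=ctrl.snapshot("side")[100:280,170:400];im2=ctrl.snapshot("scene")[150:330,200:430]
cv2.imwrite("pics/r1.png",cv2.resize(np.hstack([im,im2])[:,:,::-1],(800,313),interpolation=2))
E
```

```text
(no output)
```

View pics/r1.png

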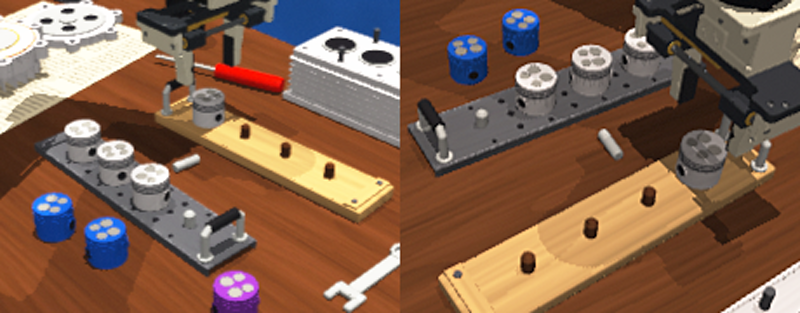

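Piston 1 stands seated and upright on dowel 1. Next is piston 2.

Request:
apply_moves:
  targets:
    - {"travel":[8,16,0],"roll":0,"jaw":72}
    - {"travel":[19,37,0],"roll":0,"jaw":72}
    - {"travel":[21,39,0],"roll":0,"jaw":72}
    - {"travel":[21,39,0],"roll":0,"jaw":72}
    - {"travel":[19,37,0],"roll":0,"jaw":72}
    - {"travel":[8,16,0],"roll":0,"jaw":72}
    - {"travel":[0,0,0],"roll":0,"jaw":72}
    - {"travel":[0,0,0],"roll":0,"jaw":72}

```text
clock: 9.9
tool_pos: [0.4568, 0.041, 0.1152]
orientation: [-180.0, -0.0, -90.0]
force: [0.8, 0.4, 0.3]
opening: 0.0719
gripper_force: 0.0
```

Request:
apply_moves:
  targets:
    - {"travel":[0,0,25],"roll":0,"jaw":72}
    - {"travel":[0,0,30],"roll":0,"jaw":72}
    - {"travel":[0,0,20.5],"roll":0,"jaw":72}
    - {"travel":[0,0,0],"roll":0,"jaw":72}
    - {"travel":[0,0,0],"roll":0,"jaw":72}
    - {"travel":[0,0,0],"roll":0,"jaw":40}
    - {"travel":[0,0,0],"roll":0,"jaw":40}
    - {"travel":[0,0,0],"roll":0,"jaw":40}
    - {"travel":[0,0,0],"roll":0,"jaw":40}
    - {"travel":[0,0,0],"roll":0,"jaw":40}

```text
clock: 10.9
tool_pos: [0.4568, 0.0411, 0.0402]
orientation: [-180.0, 0.0, -90.0]
force: [-2.1, 0.8, 7.6]
opening: 0.0479
gripper_force: 30.0
```

Request:
apply_moves:
  targets:
    - {"travel":[0,0,-10],"roll":0,"jaw":40}
    - {"travel":[0,0,-22],"roll":0,"jaw":40}
    - {"travel":[0,0,-22],"roll":0,"jaw":40}
    - {"travel":[0,0,-21.5],"roll":0,"jaw":40}
    - {"travel":[0,0,0],"roll":0,"jaw":40}
    - {"travel":[0,0,0],"roll":0,"jaw":40}

```text
clock: 11.5
tool_pos: [0.4566, 0.0411, 0.1157]
orientation: [-179.9, 0.1, -90.0]
force: [0.1, -0.8, -1.1]
opening: 0.0478
gripper_force: 30.0
```

Request:
apply_moves:
  targets:
    - {"travel":[-2,-16,0],"roll":0,"jaw":40}
    - {"travel":[-4,-32,0],"roll":0,"jaw":40}
    - {"travel":[-4,-32,0],"roll":0,"jaw":40}
    - {"travel":[-4,-32,0],"roll":0,"jaw":40}
    - {"travel":[-4,-32,0],"roll":0,"jaw":40}
    - {"travel":[-3,-30,0],"roll":0,"jaw":40}
    - {"travel":[-2,-16,0],"roll":0,"jaw":40}
    - {"travel":[0,0,0],"roll":0,"jaw":40}
    - {"travel":[0,0,0],"roll":0,"jaw":40}

```text
clock: 12.4
tool_pos: [0.6456, 0.0637, 0.1132]
orientation: [179.8, -0.0, -90.0]
force: [-0.3, 0.2, -1.2]
opening: 0.048
gripper_force: 30.0
```

Request:
apply_moves:
  targets:
    - {"travel":[0,0,20],"roll":0,"jaw":40}
    - {"travel":[0,0,25],"roll":0,"jaw":40}
    - {"travel":[0,0,14],"roll":0,"jaw":40}
    - {"travel":[0,0,6],"roll":0,"jaw":40}
    - {"travel":[0,0,2],"roll":0,"jaw":40}
    - {"travel":[0,0,1],"roll":0,"jaw":40}
    - {"travel":[0,0,0.5],"roll":0,"jaw":40}
    - {"travel":[0,0,0.5],"roll":0,"jaw":40}
    - {"travel":[0,0,0],"roll":0,"jaw":40}
    - {"travel":[0,0,0],"roll":0,"jaw":40}

```text
clock: 13.4
tool_pos: [0.6467, 0.0641, 0.0464]
orientation: [-180.0, 0.0, -90.0]
force: [-0.4, 0.5, -1.6]
opening: 0.0483
gripper_force: 30.0
```

Request:
apply_moves:
  targets:
    - {"travel":[0,0,0.5],"roll":0,"jaw":40}
    - {"travel":[0,0,0],"roll":0,"jaw":72}
    - {"travel":[0,0,0],"roll":0,"jaw":72}
    - {"travel":[0,0,0],"roll":0,"jaw":72}
    - {"travel":[0,0,0],"roll":0,"jaw":72}
    - {"travel":[0,0,-15],"roll":0,"jaw":72}
    - {"travel":[0,0,-28.5],"roll":0,"jaw":72}
    - {"travel":[0,0,-26],"roll":0,"jaw":72}
    - {"travel":[0,0,0],"roll":0,"jaw":72}

```text
clock: 14.3
tool_pos: [0.6493, 0.0647, 0.1205]
orientation: [-179.6, 0.1, -89.9]
force: [0.4, 0.3, 0.3]
opening: 0.0719
gripper_force: 0.0
```

Request:
apply_moves:
  targets:
    - {"travel":[-5,16,0],"roll":0,"jaw":72}
    - {"travel":[-8,32,0],"roll":0,"jaw":72}
    - {"travel":[-9,32,0],"roll":0,"jaw":72}
    - {"travel":[-9,32,0],"roll":0,"jaw":72}
    - {"travel":[-8,32,0],"roll":0,"jaw":72}
    - {"travel":[-8,30,0],"roll":0,"jaw":72}
    - {"travel":[-5,16,0],"roll":0,"jaw":72}
    - {"travel":[0,0,0],"roll":0,"jaw":72}
    - {"travel":[0,0,0],"roll":0,"jaw":72}

```text
clock: 15.2
tool_pos: [0.4571, 0.1165, 0.1159]
orientation: [-179.9, 0.0, -89.9]
force: [-0.2, 0.0, -0.1]
opening: 0.0718
gripper_force: 0.0
```

Request:
apply_moves:
  targets:
    - {"travel":[0,0,25],"roll":0,"jaw":72}
    - {"travel":[0,0,30],"roll":0,"jaw":72}
    - {"travel":[0,0,20.5],"roll":0,"jaw":72}
    - {"travel":[0,0,0],"roll":0,"jaw":72}
    - {"travel":[0,0,0],"roll":0,"jaw":72}
    - {"travel":[0,0,0],"roll":0,"jaw":40}
    - {"travel":[0,0,0],"roll":0,"jaw":40}
    - {"travel":[0,0,0],"roll":0,"jaw":40}
    - {"travel":[0,0,0],"roll":0,"jaw":40}
    - {"travel":[0,0,0],"roll":0,"jaw":40}

```text
clock: 16.2
tool_pos: [0.4569, 0.1163, 0.0402]
orientation: [-179.9, 0.0, -90.0]
force: [-2.3, -0.9, 7.9]
opening: 0.0476
gripper_force: 30.0
```

Request:
apply_moves:
  targets:
    - {"travel":[0,0,-10],"roll":0,"jaw":40}
    - {"travel":[0,0,-22],"roll":0,"jaw":40}
    - {"travel":[0,0,-22],"roll":0,"jaw":40}
    - {"travel":[0,0,-21.5],"roll":0,"jaw":40}
    - {"travel":[0,0,0],"roll":0,"jaw":40}
    - {"travel":[0,0,0],"roll":0,"jaw":40}

```text
clock: 16.8
tool_pos: [0.4566, 0.1161, 0.1156]
orientation: [-179.9, 0.1, -90.0]
force: [-0.3, -0.2, -1.7]
opening: 0.0475
gripper_force: 30.0
```

Request:
apply_moves:
  targets:
    - {"travel":[10,-16,0],"roll":0,"jaw":40}
    - {"travel":[21,-33,0],"roll":0,"jaw":40}
    - {"travel":[21,-33,0],"roll":0,"jaw":40}
    - {"travel":[21,-33,0],"roll":0,"jaw":40}
    - {"travel":[21,-33,0],"roll":0,"jaw":40}
    - {"travel":[21,-33,0],"roll":0,"jaw":40}
    - {"travel":[11,-15,0],"roll":0,"jaw":40}
    - {"travel":[0,0,0],"roll":0,"jaw":40}
    - {"travel":[0,0,0],"roll":0,"jaw":40}

```text
clock: 17.7
tool_pos: [0.6517, -0.0104, 0.1133]
orientation: [179.8, -0.0, -90.1]
force: [0.1, -0.2, -1.7]
opening: 0.0478
gripper_force: 30.0
```

```bash
python3 - <<'E'
from h import *
import cv2
im=ctrl.snapshot("side")[100:280,170:400];im2=ctrl.snapshot("scene")[150:330,200:430]
cv2.imwrite("pics/r2.png",cv2.resize(np.hstack([im,im2])[:,:,::-1],(800,313),interpolation=2))
E
```

```text
(no output)
```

View pics/r2.png

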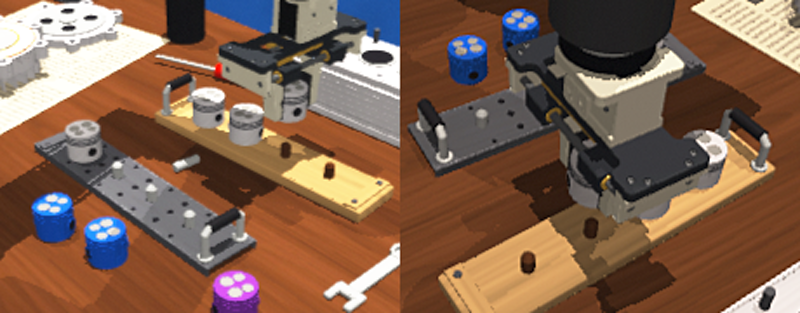

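Pistons 1 and 2 stand seated on the first two dowels, and piston 3 is held above dowel 3. Lowering it.

Request:
apply_moves:
  targets:
    - {"travel":[0,0,20],"roll":0,"jaw":40}
    - {"travel":[0,0,25],"roll":0,"jaw":40}
    - {"travel":[0,0,14],"roll":0,"jaw":40}
    - {"travel":[0,0,6],"roll":0,"jaw":40}
    - {"travel":[0,0,2],"roll":0,"jaw":40}
    - {"travel":[0,0,1],"roll":0,"jaw":40}
    - {"travel":[0,0,0.5],"roll":0,"jaw":40}
    - {"travel":[0,0,0.5],"roll":0,"jaw":40}
    - {"travel":[0,0,0],"roll":0,"jaw":40}
    - {"travel":[0,0,0.5],"roll":0,"jaw":40}

```text
clock: 18.8
tool_pos: [0.6529, -0.01, 0.0463]
orientation: [-180.0, 0.0, -90.0]
force: [-2.8, 0.5, 6.3]
opening: 0.0485
gripper_force: 30.0
```

Request:
apply_moves:
  targets:
    - {"travel":[0,0,0],"roll":0,"jaw":72}
    - {"travel":[0,0,0],"roll":0,"jaw":72}
    - {"travel":[0,0,0],"roll":0,"jaw":72}
    - {"travel":[0,0,0],"roll":0,"jaw":72}
    - {"travel":[0,0,-15],"roll":0,"jaw":72}
    - {"travel":[0,0,-28.5],"roll":0,"jaw":72}
    - {"travel":[0,0,-26],"roll":0,"jaw":72}
    - {"travel":[0,0,0],"roll":0,"jaw":72}

```text
clock: 19.6
tool_pos: [0.6553, -0.0096, 0.1205]
orientation: [-179.6, 0.0, -89.9]
force: [1.4, 0.4, 0.1]
opening: 0.0721
gripper_force: 0.0
```

Request:
apply_moves:
  targets:
    - {"travel":[-13,13,0],"roll":0,"jaw":72}
    - {"travel":[-28,28,0],"roll":0,"jaw":72}
    - {"travel":[-28,28,0],"roll":0,"jaw":72}
    - {"travel":[-28,28,0],"roll":0,"jaw":72}
    - {"travel":[-28,28,0],"roll":0,"jaw":72}
    - {"travel":[-28,28,0],"roll":0,"jaw":72}
    - {"travel":[-28,28,0],"roll":0,"jaw":72}
    - {"travel":[-17,14,0],"roll":0,"jaw":72}
    - {"travel":[0,0,0],"roll":0,"jaw":72}
    - {"travel":[0,0,0],"roll":0,"jaw":72}

```text
clock: 20.6
tool_pos: [0.4576, 0.1886, 0.1158]
orientation: [-180.0, 0.0, -89.9]
force: [0.1, 0.8, 0.5]
opening: 0.072
gripper_force: 0.0
```

Request:
apply_moves:
  targets:
    - {"travel":[0,0,25],"roll":0,"jaw":72}
    - {"travel":[0,0,30],"roll":0,"jaw":72}
    - {"travel":[0,0,20.5],"roll":0,"jaw":72}
    - {"travel":[0,0,0],"roll":0,"jaw":72}
    - {"travel":[0,0,0],"roll":0,"jaw":72}
    - {"travel":[0,0,0],"roll":0,"jaw":40}
    - {"travel":[0,0,0],"roll":0,"jaw":40}
    - {"travel":[0,0,0],"roll":0,"jaw":40}
    - {"travel":[0,0,0],"roll":0,"jaw":40}
    - {"travel":[0,0,0],"roll":0,"jaw":40}

```text
clock: 21.6
tool_pos: [0.4577, 0.1883, 0.0402]
orientation: [-180.0, 0.0, -90.0]
force: [-1.6, -1.1, 7.1]
opening: 0.0476
gripper_force: 29.9
```

Request:
apply_moves:
  targets:
    - {"travel":[0,0,-10],"roll":0,"jaw":40}
    - {"travel":[0,0,-22],"roll":0,"jaw":40}
    - {"travel":[0,0,-22],"roll":0,"jaw":40}
    - {"travel":[0,0,-21.5],"roll":0,"jaw":40}
    - {"travel":[0,0,0],"roll":0,"jaw":40}
    - {"travel":[0,0,0],"roll":0,"jaw":40}

```text
clock: 22.2
tool_pos: [0.4576, 0.1882, 0.1157]
orientation: [-180.0, 0.1, -90.0]
force: [-0.2, -0.1, -0.9]
opening: 0.0471
gripper_force: 29.9
```

Request:
apply_moves:
  targets:
    - {"travel":[14,-10,0],"roll":0,"jaw":40}
    - {"travel":[33,-24.5,0],"roll":0,"jaw":40}
    - {"travel":[33,-24.5,0],"roll":0,"jaw":40}
    - {"travel":[33,-24.5,0],"roll":0,"jaw":40}
    - {"travel":[33,-24.5,0],"roll":0,"jaw":40}
    - {"travel":[33,-24.5,0],"roll":0,"jaw":40}
    - {"travel":[33,-24.5,0],"roll":0,"jaw":40}
    - {"travel":[33,-24.5,0],"roll":0,"jaw":40}
    - {"travel":[25,-17.5,0],"roll":0,"jaw":40}
    - {"travel":[0,0,0],"roll":0,"jaw":40}

```text
clock: 23.2
tool_pos: [0.6574, -0.0852, 0.1128]
orientation: [179.9, -0.0, -90.2]
force: [-0.1, 0.2, -2.2]
opening: 0.0472
gripper_force: 29.9
```

Request:
apply_moves:
  targets:
    - {"travel":[0,0,0],"roll":0,"jaw":40}

```text
clock: 23.3
tool_pos: [0.6557, -0.0828, 0.1131]
orientation: [179.8, -0.0, -90.1]
force: [-0.4, 0.1, -1.0]
opening: 0.047
gripper_force: 29.9
```

Request:
apply_moves:
  targets:
    - {"travel":[0,0,20],"roll":0,"jaw":40}
    - {"travel":[0,0,25],"roll":0,"jaw":40}
    - {"travel":[0,0,14],"roll":0,"jaw":40}
    - {"travel":[0,0,6],"roll":0,"jaw":40}
    - {"travel":[0,0,2],"roll":0,"jaw":40}
    - {"travel":[0,0,1],"roll":0,"jaw":40}
    - {"travel":[0,0,0.5],"roll":0,"jaw":40}
    - {"travel":[0,0,0.5],"roll":0,"jaw":40}
    - {"travel":[0,0,0],"roll":0,"jaw":40}
    - {"travel":[0,0,0.5],"roll":0,"jaw":40}

```text
clock: 24.3
tool_pos: [0.6569, -0.082, 0.0463]
orientation: [-180.0, -0.0, -90.0]
force: [-0.9, 2.1, 6.0]
opening: 0.0474
gripper_force: 29.9
```

Contact. Releasing, then rising well clear for a final look.

Request:
apply_moves:
  targets:
    - {"travel":[0,0,0],"roll":0,"jaw":72}
    - {"travel":[0,0,0],"roll":0,"jaw":72}
    - {"travel":[0,0,0],"roll":0,"jaw":72}
    - {"travel":[0,0,0],"roll":0,"jaw":72}
    - {"travel":[0,0,-15],"roll":0,"jaw":72}
    - {"travel":[0,0,-30],"roll":0,"jaw":72}
    - {"travel":[0,0,-40],"roll":0,"jaw":72}
    - {"travel":[0,0,-40],"roll":0,"jaw":72}
    - {"travel":[0,0,-40],"roll":0,"jaw":72}
    - {"travel":[0,0,-20],"roll":0,"jaw":72}

```text
clock: 25.3
tool_pos: [0.658, -0.0822, 0.2365]
orientation: [-179.6, -0.0, -90.0]
force: [0.7, -0.2, 0.6]
opening: 0.072
gripper_force: 0.0
```

Request:
apply_moves:
  targets:
    - {"travel":[30,0,0],"roll":0,"jaw":72}
    - {"travel":[40,0,0],"roll":0,"jaw":72}
    - {"travel":[40,0,0],"roll":0,"jaw":72}
    - {"travel":[40,0,0],"roll":0,"jaw":72}
    - {"travel":[20,0,0],"roll":0,"jaw":72}
    - {"travel":[0,0,0],"roll":0,"jaw":72}
    - {"travel":[0,0,0],"roll":0,"jaw":72}

```text
clock: 26.0
tool_pos: [0.6565, -0.2522, 0.2311]
orientation: [-180.0, 0.0, -90.0]
force: [0.9, 0.0, 0.8]
opening: 0.0722
gripper_force: 0.0
```

```bash
python3 - <<'E'
from h import *
import cv2
im=ctrl.snapshot("side")[100:280,170:400];im2=ctrl.snapshot("scene")[150:330,200:430]
cv2.imwrite("pics/r4.png",cv2.resize(np.hstack([im,im2])[:,:,::-1],(800,313),interpolation=2))
E
```

```text
(no output)
```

View pics/r4.png

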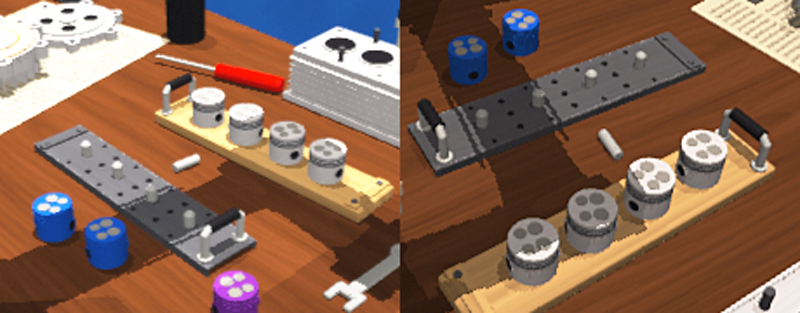

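All four pistons stand upright and level on the board's dowels, and the gripper is clear.

```bash
python3 -c "
from plant import ctrl
print(ctrl.close_job())"
```

```text
the job is handed in; nothing more can be done
None
```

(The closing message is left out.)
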